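# Find the suction flap that has lost its lock and stand it open

### The job

One of the four suction flaps in the top of the bench dust trunk has dropped its lock inside; the other three are still locked. Press lightly on the end of one flap after another until you find the one that rocks, then push it open with your fingertips until it stands upright, square to the trunk's top, so that the lock can be got at. Never press hard, and leave the other things on the bench where they are.

Things in the scene. Friction and masses are not known exactly. Their poses are not given: they have to be found in the camera images.
- trunk: Grey sheet-steel dust trunk fixed to the bench: 170 mm deep (x), 100 mm high, hollow, from y = -235 to +320 mm. Origin on the bench under the middle of the row of four flaps; x away from the robot, y along the row, z up. The flaps fill openings 126 x 101 mm in its top, centred at x = 0 and y = -165, -55, +55, +165 mm. Blank top beyond y = +216 mm. An 80 mm duct leaves the -y end, axis 50 mm high.
- flap1 (a joint): Angle of the flap centred at y = -165 mm of the trunk, rad. 0 shut (all start so); positive: the end nearer the robot goes down into the trunk, the far end rises; negative: the other way. Either way will do; stops at +-1.52 (upright). A locked flap gives about 0.02 rad at 20 N; the unlocked one, which looks the same, is balanced, moves at about 2 N on its end, and stays where it is left.
- flap2 (a joint): Angle of the flap centred at y = -55 mm of the trunk, rad. 0 shut (all start so); positive: the end nearer the robot goes down into the trunk, the far end rises; negative: the other way. Either way will do; stops at +-1.52 (upright). A locked flap gives about 0.02 rad at 20 N; the unlocked one, which looks the same, is balanced, moves at about 2 N on its end, and stays where it is left.
- flap3 (a joint): Angle of the flap centred at y = +55 mm of the trunk, rad. 0 shut (all start so); positive: the end nearer the robot goes down into the trunk, the far end rises; negative: the other way. Either way will do; stops at +-1.52 (upright). A locked flap gives about 0.02 rad at 20 N; the unlocked one, which looks the same, is balanced, moves at about 2 N on its end, and stays where it is left.
- flap4 (a joint): Angle of the flap centred at y = +165 mm of the trunk, rad. 0 shut (all start so); positive: the end nearer the robot goes down into the trunk, the far end rises; negative: the other way. Either way will do; stops at +-1.52 (upright). A locked flap gives about 0.02 rad at 20 N; the unlocked one, which looks the same, is balanced, moves at about 2 N on its end, and stays where it is left.
- flap1_top (a point): Middle of the top face of flap 1, a plain steel plate 120 mm (x) by 95 mm (y) by 5 mm, its top flush with the trunk's top, 100 mm above the bench, when shut. It pivots on its middle line along y, 97.5 mm above the bench, marked by three rivets. The frame turns with the flap: z out of the top face, x along the 120 mm length.
- flap2_top (a point): Middle of the top face of flap 2, a plain steel plate 120 mm (x) by 95 mm (y) by 5 mm, its top flush with the trunk's top, 100 mm above the bench, when shut. It pivots on its middle line along y, 97.5 mm above the bench, marked by three rivets. The frame turns with the flap: z out of the top face, x along the 120 mm length.
- flap3_top (a point): Middle of the top face of flap 3, a plain steel plate 120 mm (x) by 95 mm (y) by 5 mm, its top flush with the trunk's top, 100 mm above the bench, when shut. It pivots on its middle line along y, 97.5 mm above the bench, marked by three rivets. The frame turns with the flap: z out of the top face, x along the 120 mm length.
- flap4_top (a point): Middle of the top face of flap 4, a plain steel plate 120 mm (x) by 95 mm (y) by 5 mm, its top flush with the trunk's top, 100 mm above the bench, when shut. It pivots on its middle line along y, 97.5 mm above the bench, marked by three rivets. The frame turns with the flap: z out of the top face, x along the 120 mm length.
- last: Bystander: a wooden shoe last standing on its sole, 255 mm long (x, toe at +x), 88 mm wide, 100 mm high at the heel. Origin in the middle of its sole.
- hammer: Bystander: a hammer lying on the bench, 260 mm long (x, head at +x), head 88 mm across, 26 mm high. Origin near its middle, on the bench.
- tin: Bystander: a closed metal tin, 72 mm across, 85 mm high. Origin at the centre of its base.
- block: Bystander: a cork sanding block, 105 x 58 x 28 mm, lying on the blank end of the trunk's top. Origin at the centre of its underside.

How it is judged:
By the outcome, as a careful person would: the job done as asked, in the order asked, and still so for the second after the job is handed in, with the robot touching nothing.
It also fails if it takes over 51 s, if anything falls off the work surface, if the arm or the gripper's body presses on something with over 40 N, if the wrist force passes 120 N, or if a joint passes its speed limit or range.

### The arm

A 7-joint arm with a two-finger parallel gripper is mounted at the origin on the work surface. World frame = base frame: x ahead of the robot, y to its left, z up, the work surface at z = 0. Lengths are in m, angles in rad, forces in N, time in s.
With the tool pointing down it reaches from about 0.425 to 0.925 m from the base axis. Payload 6.8 kg.
Tool frame: the origin (TCP) lies midway between the tips of the shut fingers; the grasp point (between the pads) lies 19 mm behind it; z points along the fingers, x is the direction in which the jaws open and shut, and the axes are right-handed (so a half turn about z gives the same grasp; the last joint's range is limited). The gripper opens to 85 mm and grips with 20 to 120 N. Pads are 22 mm wide; open, the fingers measure 114 mm over their backs; the gripper's body (76 mm by 85 mm) begins 54 mm behind the grasp point. The pads swing forward as they close: fully open they stand 13 mm farther back than shut.
Start: joints at [-0.108, 0.477, 0.022, 1.555, -0.011, 1.109, -0.083], TCP at [0.675, 0, 0.231] pointing down, gripper open.
Joint ranges: [-2.96, 2.96], [-0.34, 2.1], [-1.41, 1.46], [0.24, 2.44], [-1.37, 4.51], [0.17, 1.92], [-2.96, 2.96]. Speed limits (rad/s): [2.39, 2.39, 3.14, 3.14, 3.14, 3.14, 3.14].

### API

Orientations are given as a unit quaternion [w, x, y, z].
In Python, from station import bot gives the robot as it stands.
- The arm moves only by the tool step_arm, never from a script. Its argument "increments" is a list of rows, each a list of 7 numbers: the shift along the tool's x, y, z in cm, then the turn, a rotation vector about the tool's x, y, z in degrees, then the closure, from 0 (fully open) to 1 (shut). A call has 1 to 20 rows; each row shifts and turns the commanded pose from where the row before left it, along the tool's axes as they then stand; what a row does not reach is not made up. A row lasts 1/10 s, in which the tool goes at most 50 mm and 8.59 degrees, less where a joint would pass 70% of its speed; a pose out of reach is approached as far as the arm can. A call is refused whole if a number of a shift passes 5 or a number of a turn 8.59, either way. A call with a gripper value outside its range is refused whole. The fingers move at their own pace and stop on an object; "squeeze" is the grip in N (left out, the last holds). Time passes only in rows, so rows that do not move let the fingers close. It gives the time, the measured TCP pose, the force and the opening at its end, in the units of the state.
- bot.get_obs(): the state, without advancing time (a new reading comes with each control period).
- bot.read_camera(name): name is "scene" or "side" or "wrist"; returns a dict with "pixels" (480x640x3 uint8, red, green, blue), "vertical_fov" (degrees; the focal length in pixels is half the picture's height over the tangent of half this angle, whatever the lens; pixels are square), "cx", "cy" (the principal point, pixels), "camera_from_world" (4x4, takes a point from world to camera coordinates). Camera axes: x right, y down, z forward; pixel columns grow to the right and rows downward; lengths in m; the calibration is good to about 2 mm. A picture is of the moment at which its call begins. There is no depth.
- bot.hand_in(): hands the job in, once; it reports no verdict.
Trained networks look in a picture, given as the dict that the camera call returned (one of the last four; its "shot" number tells which), for a name from the list of things; names that differ only in an ending like _2 or _b are one class to them, and where a whole thing is asked for, a point or a joint stands for the part that bears it (a point fixed in the world has none). Each returns a list of dicts, best first, with "score" (0 to 1); they miss things now and then, are a little off and sometimes report something else, mostly with a low value. They report only what shows in the picture. A call takes as long as a camera call.
- bot.find_in(picture, query): "point" ([column, row] in pixels, amid what is visible of it).
- bot.cut_out(picture, query): "pixels" (480x640 bool, what is visible of it) and "point" ([column, row] in pixels, amid what is visible of it).
- bot.pinpoint(picture, query): "point" ([column, row] in pixels: a listed point, or the origin of a listed thing).
The state is a dict: "t": time; "q": joint angles; "joint_vel": joint speeds; "joint_torque": joint torques, N m; "eef_pos": TCP position; "tool_rot": TCP orientation; "contact_force": force on the tool from outside, world axes, zero at the start; "torque": the same for the moment, N m; "gripper_width": opening from 0.0 (shut) to 1.0 (fully open).
Only numpy, scipy, OpenCV 4.12 (cv2) and the standard library are available. Lean on these libraries where they do the work, as an engineer would, in place of code of your own. Each camera call takes 0.05 s, during which the arm holds its last target.

## Working session

There is one attempt and no reset: what is moved stays moved. The work goes in short steps, Python scripts to look and compute and a tool call to move; the robot and the scene stay as the last step left them, time stands still between calls to the robot, and variables do not carry over. Pictures are saved under pics/ and viewed, and the job is handed in when it is done.

Besides the shell and the picture viewer there is one more tool, called after "Request:" as name([rows], argument=value, ...), one row to a line, values as JSON. step_arm: Moves the arm, as the interface text tells. Its arguments: {"type":"object","properties":{"increments":{"type":"array"},"squeeze":{"type":"number"}},"required":["increments"]}

```bash
mkdir -p pics; ls; cat > h.py <<'E'
import numpy as np, cv2
from station import bot
def snap(n,f):
    p=bot.read_camera(n); cv2.imwrite(f'pics/{f}.png',cv2.cvtColor(p['pixels'],cv2.COLOR_RGB2BGR)); return p
def foc(p): return 240/np.tan(np.radians(p['vertical_fov'])/2)
def ray(p,px):
    T=np.array(p['camera_from_world']);R=T[:3,:3];o=-R.T@T[:3,3]
    d=R.T@np.array([(px[0]-p['cx'])/foc(p),(px[1]-p['cy'])/foc(p),1]);return o,d
def atz(p,px,z):
    o,d=ray(p,px);return o+d*(z-o[2])/d[2]
def proj(p,X):
    T=np.array(p['camera_from_world']);c=T[:3,:3]@np.array(X)+T[:3,3]
    return np.array([p['cx']+foc(p)*c[0]/c[2],p['cy']+foc(p)*c[1]/c[2]])
E
python3 - <<'E'
from h import *
print(bot.get_obs())
for n in ['scene','side','wrist']:
    p=snap(n,n+'0')
    T=np.array(p['camera_from_world']);print(n,-T[:3,:3].T@T[:3,3],T[2,:3])
    for i in range(1,5):
        for r in bot.pinpoint(p,f'flap{i}_top')[:2]: print(i,r['score'],r['point'],atz(p,r['point'],.1))
    for q in ['trunk','last','hammer','tin','block']:
        for r in bot.pinpoint(p,q)[:1]: print(q,r['score'],r['point'],atz(p,r['point'],.1 if q=='block' else 0))
E
```

```text
pics
{'t': 0.0, 'q': array([-0.10807593,  0.47782517,  0.02233369,  1.55643602, -0.01151461,
        1.10936191, -0.0830869 ]), 'joint_vel': array([-0.00078647,  0.00010311,  0.00120998, -0.00082667,  0.00025236,
        0.00122307,  0.00080504]), 'joint_torque': array([-5.45967814e-04, -5.96443820e+01,  1.60769675e+00, -2.81194621e+01,
        1.24063640e-02,  9.39900521e-03,  2.20753498e-05]), 'eef_pos': array([ 6.74393199e-01, -2.42603842e-05,  2.30315344e-01]), 'tool_rot': array([ 6.34487903e-05,  9.99999548e-01,  4.82261313e-06, -9.49132854e-04]), 'contact_force': array([ 0.19258209, -0.59238092,  0.88836414]), 'torque': array([ 0.01664799,  0.02735808, -0.01552333]), 'gripper_width': 0.9992926054429341}
scene [ 1.16115004 -0.18163673  0.79580568] [-0.56453007  0.32946462 -0.75680834]
1 0.65 [181.2, 246.2] [ 0.52230109 -0.13562753  0.1       ]
1 0.2 [358.4, 319.7] [0.83839576 0.07819143 0.1       ]
2 0.96 [227.8, 226.3] [ 0.51879179 -0.03514484  0.1       ]
3 0.85 [278.2, 204.6] [0.51419349 0.08295273 0.1       ]
4 0.78 [321.7, 186.2] [0.51081802 0.19308518 0.1       ]
trunk 0.7
[... 681 characters left out ...]
 452.6] [0.51289704 0.53262834 0.        ]
hammer 0.63 [252.6, 257.0] [ 7.88742083e-01  1.10124041e-01 -1.11022302e-16]
tin 0.81 [283.0, 155.4] [ 7.60698155e-01 -2.62011488e-01  1.11022302e-16]
block 0.81 [382.4, 300.9] [0.49727149 0.27863476 0.1       ]
wrist [0.67556237 0.0777284  0.37542528] [ 7.68145562e-04 -3.04881580e-01 -9.52389958e-01]
1 0.5 [88.0, 119.1] [0.51616556 0.07886194 0.1       ]
2 0.97 [114.3, 273.1] [ 0.5156432  -0.03746314  0.1       ]
3 0.57 [86.8, 116.1] [0.51569459 0.08085231 0.1       ]
trunk 0.69 [155.7, 177.7] [0.51566967 0.02369817 0.        ]
hammer 0.75 [439.9, 82.2] [0.79057549 0.11234189 0.        ]
tin 0.89 [389.8, 410.4] [ 0.76719255 -0.2614326   0.        ]
```

View pics/scene0.png

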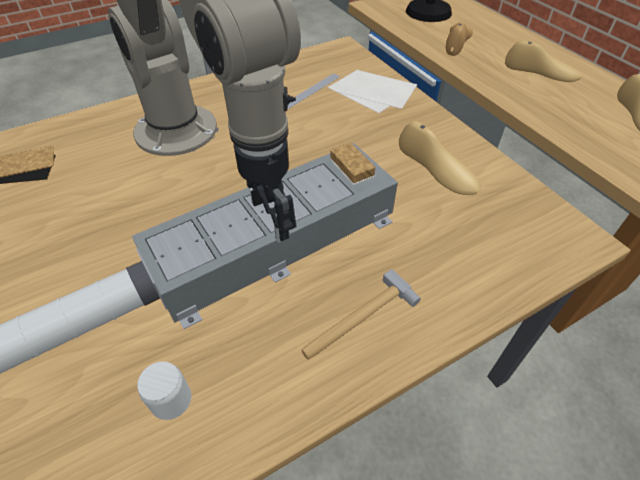

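View pics/side0.png

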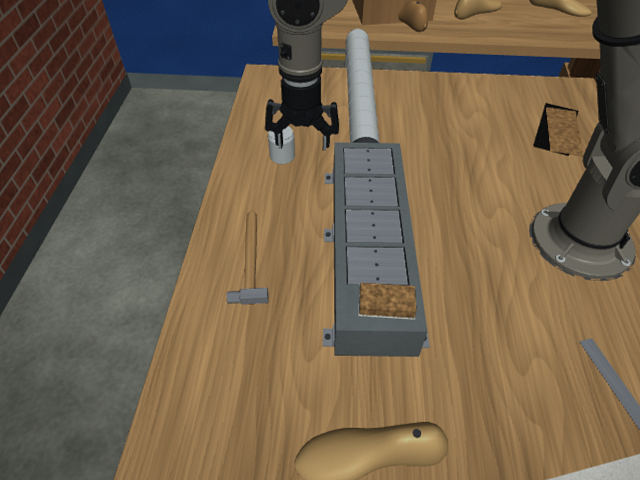

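View pics/wrist0.png

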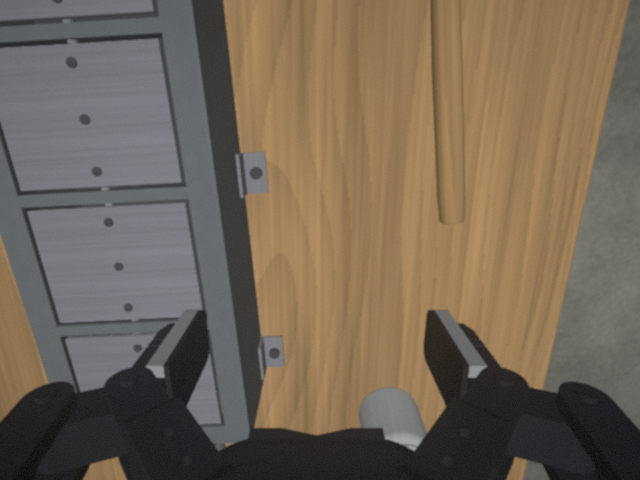

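```bash
python3 - <<'E'
from h import *
from scipy.optimize import least_squares
ps=[bot.read_camera(n) for n in ['scene','side','wrist']]
obs=[(0,-165,181.2,246.2),(0,-55,227.8,226.3),(0,55,278.2,204.6),(0,165,321.7,186.2),(1,-165,370.1,161.6),(1,-55,372.1,192.6),(1,55,369.5,224.9),(1,165,375.4,263.2),
(2,-55,118.5,266.5),(2,55,84.5,119),(2,-55,114.3,273.1),(2,55,86.8,116.1)]
def f(v):
    r=[]
    for k,y,a,b in obs:
        y/=1000;X=[v[0]-np.sin(v[2])*y,v[1]+np.cos(v[2])*y,.1]
        r+=list(proj(ps[k],X)-[a,b])
    return r
s=least_squares(f,[.517,.027,.03],loss='soft_l1');v=s.x;print(v,np.round(s.fun,1))
def w(v,x,y): x/=1000;y/=1000;c,s_=np.cos(v[2]),np.sin(v[2]);return [v[0]+c*x-s_*y,v[1]+s_*x+c*y,.1]
print({y:np.round(w(v,-43,y),4) for y in(-165,-55,55,165)})
for k,n in enumerate(['scene','side','wrist']):
    im=cv2.cvtColor(ps[k]['pixels'],cv2.COLOR_RGB2BGR).copy()
    for y in(-165,-55,55,165):
        c=np.array([proj(ps[k],w(v,a,y+b)) for a,b in((-60,-47.5),(60,-47.5),(60,47.5),(-60,47.5))])
        cv2.polylines(im,[np.int32(np.round(c*8))],True,(0,0,255),1,cv2.LINE_AA,3)
    cv2.imwrite(f'pics/fit_{n}.png',im)
a=cv2.imread('pics/fit_scene.png')[130:330,110:410];b=cv2.imread('pics/fit_wrist.png')[:400,:300]
cv2.imwrite('pics/fit.png',np.hstack([cv2.resize(a,(480,320)),cv2.resize(b,(240,320))]))
E
```

```text
[0.51636104 0.02418308 0.03033881] [-2.6  0.7  1.8 -1.  -1.5  0.8 -1.4  0.8  0.  -1.7 -0.6 -2.3  3.6 -0.1
 -0.5  0.9 -2.6 -1.2  1.3 -0.3  1.6 -7.8 -1.   2.6]
{-165: array([ 0.4784, -0.142 ,  0.1   ]), -55: array([ 0.475 , -0.0321,  0.1   ]), 55: array([0.4717, 0.0779, 0.1   ]), 165: array([0.4684, 0.1878, 0.1   ])}
```

View pics/fit.png

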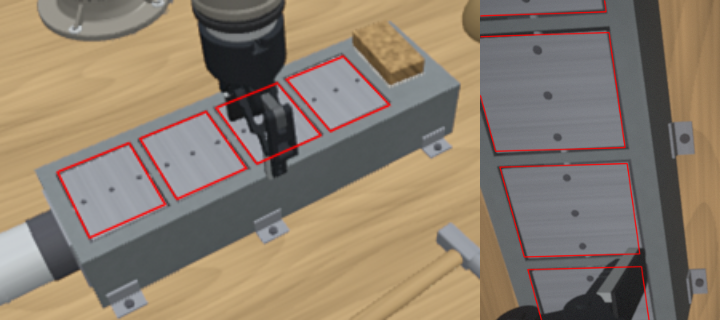

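Request:
step_arm([
  [-1.4,1,0,0,0,0,1],
  [-1.4,1,0,0,0,0,1],
  [-1.4,1,0,0,0,0,1],
  [-1.4,1,0,0,0,0,1],
  [-1.4,1,0,0,0,0,1],
  [-1.4,1,0,0,0,0,1],
  [-1.4,1,0,0,0,0,1],
  [-1.4,1,0,0,0,0,1],
  [-1.4,1,1,0,0,0,1],
  [-1.4,1,1.5,0,0,0,1],
  [-1.4,1,1.5,0,0,0,1],
  [-1.4,1,1.5,0,0,0,1],
  [-1.4,1,1.5,0,0,0,1],
  [-1.4,1,1.5,0,0,0,1],
  [0,0,0.5,0,0,0,1],
  [0,0,0,0,0,0,1],
])

```text
t: 3.25
eef_pos: [0.4789, -0.1399, 0.1411]
tool_rot: [-0.0, 1.0, -0.0, -0.0]
contact_force: [0.4, -0.3, 0.1]
gripper_width: -0.001
```

Request:
step_arm([
  [0,0,1,0,0,0,1],
  [0,0,1,0,0,0,1],
  [0,0,1,0,0,0,1],
  [0,0,0.6,0,0,0,1],
  [0,0,0,0,0,0,1],
])

```text
t: 3.75
eef_pos: [0.4783, -0.1397, 0.1041]
tool_rot: [-0.0, 1.0, 0.0, -0.001]
contact_force: [-0.7, -0.5, -0.3]
gripper_width: 0.001
```

Request:
step_arm([
  [0,0,0.2,0,0,0,1],
  [0,0,0.2,0,0,0,1],
  [0,0,0,0,0,0,1],
])

```text
t: 4.05
eef_pos: [0.4791, -0.14, 0.1013]
tool_rot: [0.0, 1.0, -0.0, 0.0]
contact_force: [0.3, 0.5, -0.2]
gripper_width: -0.001
```

Request:
step_arm([
  [0,0,0.1,0,0,0,1],
  [0,0,0,0,0,0,1],
])

```text
t: 4.25
eef_pos: [0.4791, -0.14, 0.1004]
tool_rot: [0.0, 1.0, -0.0, 0.0]
contact_force: [-0.6, 0.4, -0.2]
gripper_width: 0.0
```

Request:
step_arm([
  [0,0,0.1,0,0,0,1],
  [0,0,0,0,0,0,1],
])

```text
t: 4.45
eef_pos: [0.4791, -0.14, 0.0994]
tool_rot: [0.0, 1.0, -0.0, 0.0]
contact_force: [-0.1, -0.4, 2.3]
gripper_width: -0.0
```

Request:
step_arm([
  [0,0,0.05,0,0,0,1],
  [0,0,0,0,0,0,1],
])

```text
t: 4.65
eef_pos: [0.4791, -0.14, 0.0989]
tool_rot: [0.0, 1.0, -0.0, 0.0]
contact_force: [0.3, 0.3, 1.4]
gripper_width: 0.003
```

Request:
step_arm([
  [0,0,0.05,0,0,0,1],
  [0,0,0,0,0,0,1],
])

```text
t: 4.85
eef_pos: [0.4791, -0.14, 0.0983]
tool_rot: [0.0, 1.0, -0.0, 0.0]
contact_force: [-0.8, -0.2, 3.1]
gripper_width: 0.003
```

Request:
step_arm([
  [0,0,0.1,0,0,0,1],
  [0,0,0,0,0,0,1],
])

```text
t: 5.05
eef_pos: [0.4791, -0.14, 0.0972]
tool_rot: [0.0, 1.0, -0.0, 0.0]
contact_force: [-0.2, -0.1, 1.1]
gripper_width: 0.002
```

Request:
step_arm([
  [0,0,0.1,0,0,0,1],
  [0,0,0,0,0,0,1],
])

```text
t: 5.25
eef_pos: [0.4791, -0.14, 0.0962]
tool_rot: [0.0, 1.0, -0.0, 0.0]
contact_force: [-0.1, -0.5, 0.3]
gripper_width: 0.002
```

Request:
step_arm([
  [0,0,0.1,0,0,0,1],
  [0,0,0.1,0,0,0,1],
  [0,0,0.1,0,0,0,1],
  [0,0,0.1,0,0,0,1],
  [0,0,0,0,0,0,1],
])

```text
t: 5.75
eef_pos: [0.4791, -0.1399, 0.0922]
tool_rot: [-0.0, 1.0, 0.0, 0.0]
contact_force: [0.9, -0.1, 0.5]
gripper_width: -0.004
```

```bash
python3 - <<'E'
from h import *
a=snap('scene','s1')['pixels'][160:310,100:300];b=snap('side','d1')['pixels'][100:250,300:500]
cv2.imwrite('pics/c1.png',cv2.cvtColor(np.vstack([cv2.resize(x,(400,300),interpolation=2) for x in(a,b)]),cv2.COLOR_RGB2BGR))
E
```

```text
(no output)
```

View pics/c1.png

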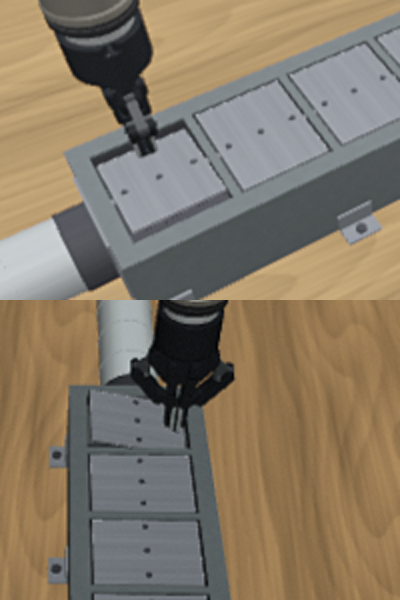

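Request:
step_arm([
  [0,0,0.2,0,0,0,1],
  [0,0,0.2,0,0,0,1],
  [0,0,0.2,0,0,0,1],
  [0,0,0.2,0,0,0,1],
  [0,0,0.2,0,0,0,1],
  [0,0,0.2,0,0,0,1],
  [0,0,0.2,0,0,0,1],
  [0,0,0,0,0,0,1],
])

```text
t: 6.65
eef_pos: [0.4785, -0.1399, 0.0778]
tool_rot: [-0.0, 1.0, -0.0, -0.001]
contact_force: [0.2, -0.3, -0.1]
gripper_width: -0.0
```

```bash
cat > two.py <<'E'
import sys
from h import *
n=sys.argv[1]
a=snap('scene','s'+n)['pixels'][140:290,100:300];b=snap('side','d'+n)['pixels'][80:230,280:480]
cv2.imwrite(f'pics/c{n}.png',cv2.cvtColor(np.vstack([cv2.resize(x,(400,300),interpolation=2) for x in(a,b)]),cv2.COLOR_RGB2BGR))
E
python3 two.py 2
```

```text
(no output)
```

View pics/c2.png

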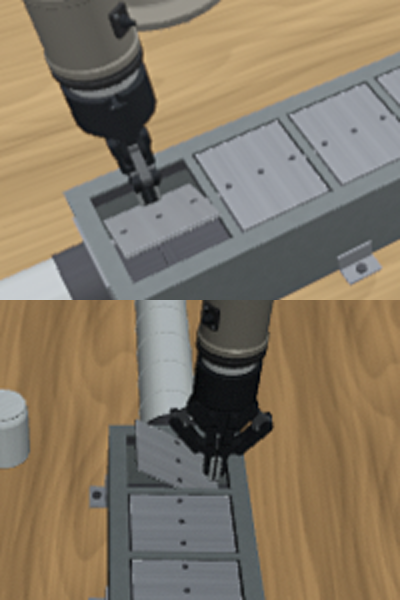

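Request:
step_arm([
  [-0.2,0,-0.5,0,0,0,1],
  [0,0,-1,0,0,0,1],
  [0,0,-1.5,0,0,0,1],
  [0,0,-2,0,0,0,1],
  [0,0,-2,0,0,0,1],
  [0,0,-2,0,0,0,1],
  [0,0,-1,0,0,0,1],
  [1,0,0,0,0,0,1],
  [2,0,0,0,0,0,1],
  [2,0,0,0,0,0,1],
  [2,0,0,0,0,0,1],
  [2,0,0,0,0,0,1],
  [2,0,0,0,0,0,1],
  [1.5,0,0,0,0,0,1],
  [0,0,0,0,0,0,1],
])

```text
t: 8.25
eef_pos: [0.6036, -0.1392, 0.1769]
tool_rot: [-0.0, 1.0, 0.001, -0.0]
contact_force: [0.2, 0.2, -0.1]
gripper_width: 0.002
```

Request:
step_arm([
  [0,0,0,0,0,7.5,1],
  [0,0,0,0,0,7.5,1],
  [0,0,0,0,0,7.5,1],
  [0,0,0,0,0,7.5,1],
  [0,0,0,0,0,7.5,1],
  [0,0,0,0,0,7.5,1],
  [0,0,0,0,0,7.5,1],
  [0,0,0,0,0,7.5,1],
  [0,0,0,0,0,7.5,1],
  [0,0,0,0,0,7.5,1],
  [0,0,0,0,0,7.5,1],
  [0,0,0,0,0,7.5,1],
  [0,0,0,0,0,0,1],
])

```text
t: 9.55
eef_pos: [0.6011, -0.1398, 0.1775]
tool_rot: [-0.001, -0.707, 0.708, 0.001]
contact_force: [0.4, -0.5, -1.4]
gripper_width: 0.0
```

```bash
python3 two.py 3; python3 -c "
from h import *
o=bot.get_obs();print(o['q'],o['eef_pos'],o['tool_rot'])"
```

```text
[-0.18504029  0.46141607  0.41993202  1.772988   -0.22381626  0.95549425
 -1.24124307] [ 0.60143936 -0.13988541  0.17774974] [ 4.19470646e-04  7.08313622e-01 -7.05897649e-01 -3.83261678e-04]
```

View pics/c3.png

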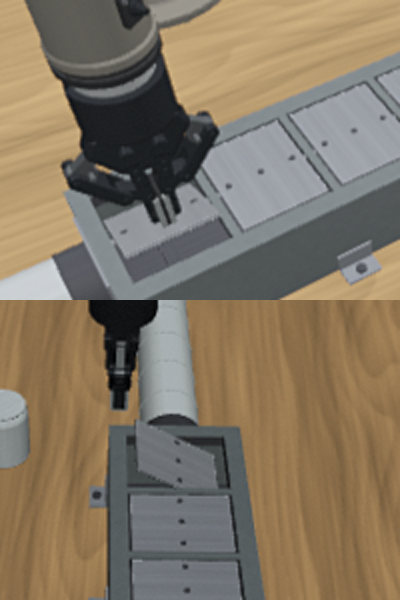

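Request:
step_arm([
  [0,0,1,0,0,0,1],
  [0,0,1.5,0,0,0,1],
  [0,0,1.5,0,0,0,1],
  [0,0,1.5,0,0,0,1],
  [0,0.3,0,0,0,0,1],
  [0,0.5,0,0,0,0,1],
  [0,0.5,0,0,0,0,1],
  [0,0.3,0,0,0,0,1],
  [0,0.3,0,0,0,0,1],
  [0,0.3,0,0,0,0,1],
  [0,0.3,0,0,0,0,1],
  [0,0,0,0,0,0,1],
])

```text
t: 10.85
eef_pos: [0.586, -0.1404, 0.1287]
tool_rot: [-0.006, 0.708, -0.707, 0.008]
contact_force: [14.6, 0.2, 8.1]
gripper_width: 0.003
```

```bash
python3 two.py 4
```

```text
(no output)
```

View pics/c4.png

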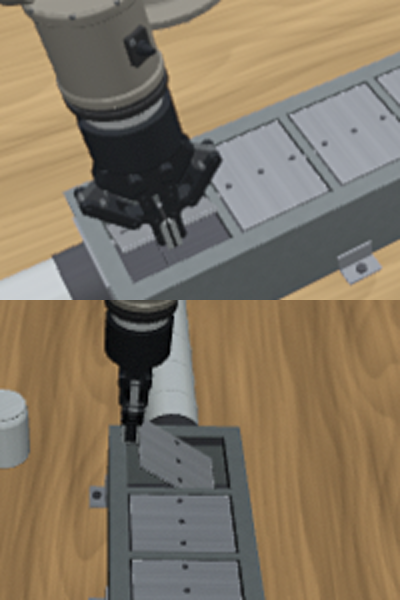

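Request:
step_arm([
  [0,-0.5,0,0,0,0,1],
  [0,-1,0,0,0,0,1],
  [0,0,0,-7,0,0,1],
  [0,0,0,-7,0,0,1],
  [0,0,0,-7,0,0,1],
  [0,0,0,-7,0,0,1],
  [0,0,0,-7,0,0,1],
  [0,0,0,0,0,0,1],
  [0,0,0,0,0,0,1],
])

```text
t: 11.85
eef_pos: [0.5915, -0.1401, 0.1221]
tool_rot: [-0.213, -0.674, 0.674, 0.213]
contact_force: [-0.2, -0.9, 1.2]
gripper_width: 0.004
```

```bash
python3 two.py 5
```

```text
(no output)
```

View pics/c5.png

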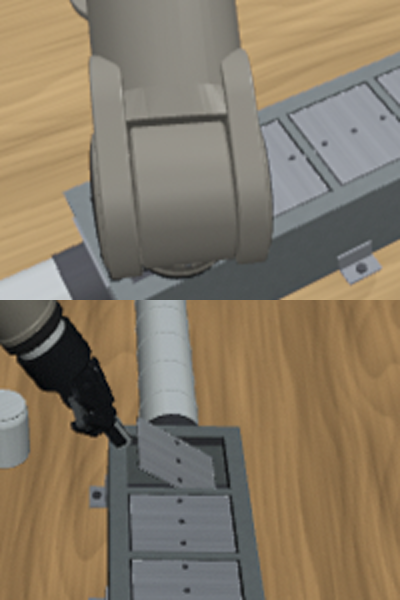

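Request:
step_arm([
  [0,0,0.5,0,0,0,1],
  [0,0.3,0.6,0,0,0,1],
  [0,0.4,0.5,0,0,0,1],
  [0,0.4,0,0,0,0,1],
  [0,0,0,0,0,0,1],
])

```text
t: 12.45
eef_pos: [0.5733, -0.14, 0.1172]
tool_rot: [-0.213, -0.674, 0.675, 0.213]
contact_force: [0.3, -0.1, -0.7]
gripper_width: 0.002
```

Request:
step_arm([
  [0,0.3,0,0,0,0,1],
  [0,0.3,0,0,0,0,1],
  [0,0,0,0,0,0,1],
])

```text
t: 12.75
eef_pos: [0.5688, -0.14, 0.1204]
tool_rot: [-0.213, -0.674, 0.674, 0.213]
contact_force: [0.1, 0.5, -0.3]
gripper_width: 0.003
```

```bash
python3 two.py 6
```

```text
(no output)
```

View pics/c6.png

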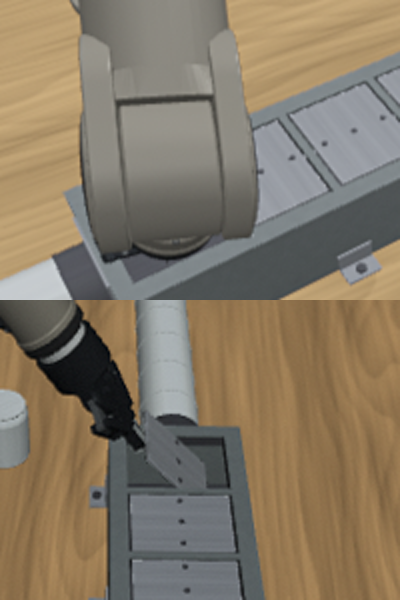

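Request:
step_arm([
  [0,0.25,0.1,0,0,0,1],
  [0,0.25,0.1,0,0,0,1],
  [0,0.25,0.1,0,0,0,1],
  [0,0.25,0.1,0,0,0,1],
  [0,0.25,0.1,0,0,0,1],
  [0,0,0,0,0,0,1],
])

```text
t: 13.45
eef_pos: [0.5555, -0.14, 0.1233]
tool_rot: [-0.213, -0.674, 0.674, 0.213]
contact_force: [1.6, 0.1, -0.3]
gripper_width: -0.0
```

Request:
step_arm([
  [0,0.25,0.15,0,0,0,1],
  [0,0.25,0.15,0,0,0,1],
  [0,0.25,0.15,0,0,0,1],
  [0,0.25,0.15,0,0,0,1],
  [0,0,0,0,0,0,1],
])

```text
t: 13.95
eef_pos: [0.5436, -0.1401, 0.1241]
tool_rot: [-0.213, -0.674, 0.674, 0.213]
contact_force: [1.6, -0.3, 0.6]
gripper_width: -0.0
```

```bash
python3 two.py 7
```

```text
(no output)
```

View pics/c7.png

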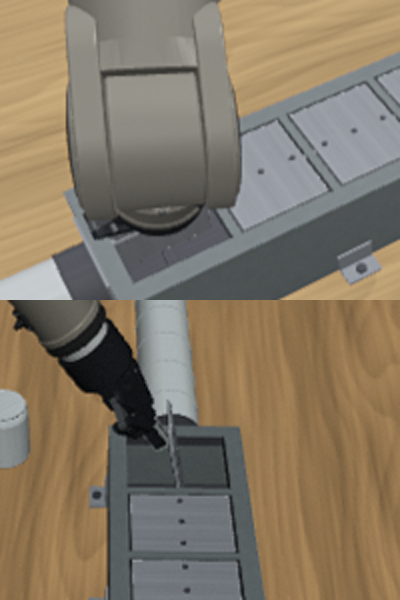

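Request:
step_arm([
  [0,0.16,0.11,0,0,0,1],
  [0,0.16,0.11,0,0,0,1],
  [0,0,0,0,0,0,1],
])

```text
t: 14.35
eef_pos: [0.5401, -0.14, 0.1239]
tool_rot: [-0.213, -0.674, 0.674, 0.213]
contact_force: [2.6, -1.3, 1.2]
gripper_width: 0.001
```

Request:
step_arm([
  [0,0.08,0.06,0,0,0,1],
  [0,0.08,0.06,0,0,0,1],
  [0,0,0,0,0,0,1],
])

```text
t: 14.65
eef_pos: [0.5382, -0.1401, 0.1239]
tool_rot: [-0.213, -0.674, 0.674, 0.213]
contact_force: [2.9, -0.5, 1.7]
gripper_width: 0.001
```

Request:
step_arm([
  [0,0.08,0.06,0,0,0,1],
  [0,0,0,0,0,0,1],
])

```text
t: 14.85
eef_pos: [0.5375, -0.14, 0.1238]
tool_rot: [0.212, 0.674, -0.674, -0.212]
contact_force: [2.2, -1.1, 0.8]
gripper_width: -0.001
```

Request:
step_arm([
  [0,0.08,0.06,0,0,0,1],
  [0,0,0,0,0,0,1],
])

```text
t: 15.05
eef_pos: [0.5373, -0.14, 0.1238]
tool_rot: [0.212, 0.675, -0.675, -0.212]
contact_force: [5.5, -1.0, 2.2]
gripper_width: -0.001
```

Request:
step_arm([
  [0,0.08,0.06,0,0,0,1],
  [0,0,0,0,0,0,1],
])

```text
t: 15.25
eef_pos: [0.5372, -0.1401, 0.1239]
tool_rot: [0.211, 0.675, -0.675, -0.211]
contact_force: [8.4, -1.2, 2.2]
gripper_width: -0.003
```

```bash
python3 two.py 8
```

```text
(no output)
```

View pics/c8.png

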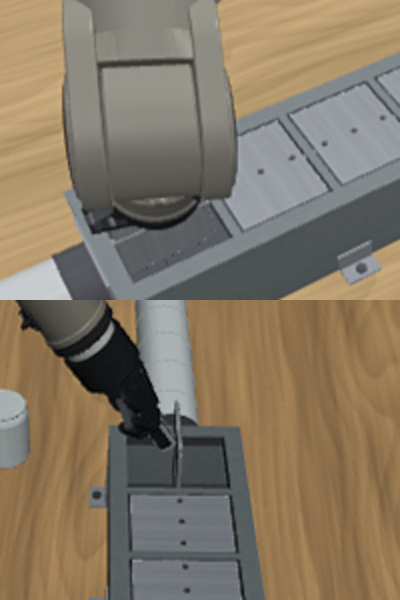

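Request:
step_arm([
  [0,-0.16,-0.11,0,0,0,1],
  [0,-0.33,-0.23,0,0,0,1],
  [0,-0.6,-0.45,0,0,0,1],
  [0,-0.8,-0.6,0,0,0,1],
  [0,-0.8,-0.6,0,0,0,1],
  [0,-0.5,-1.5,0,0,0,1],
  [0,0,-2,0,0,0,1],
  [0,0,-2.5,0,0,0,1],
  [0,0,-2.5,0,0,0,1],
  [0,0,-2.5,0,0,0,1],
  [0,0,-2.5,0,0,0,1],
  [0,0,0,0,0,0,1],
  [0,0,0,0,0,0,1],
])

```text
t: 16.65
eef_pos: [0.6506, -0.1401, 0.2319]
tool_rot: [0.213, 0.674, -0.674, -0.213]
contact_force: [-0.6, 0.5, 0.3]
gripper_width: -0.002
```

```bash
python3 - <<'E'
from h import *
v=[.5164,.0242,.0303]
c,s=np.cos(v[2]),np.sin(v[2])
def w(x,y,z): return [v[0]+c*x-s*y,v[1]+s*x+c*y,z]
ims=[]
for n in ['side','scene','wrist']:
    p=snap(n,n+'9');im=cv2.cvtColor(p['pixels'],cv2.COLOR_RGB2BGR).copy()
    if n!='wrist':
      for q in ['last','hammer','tin','block']:
        for r in bot.pinpoint(p,q)[:1]: print(n,q,r['score'],np.round(atz(p,r['point'],.1 if q=='block' else 0),3))
    if n=='side':
        big=cv2.resize(im[100:200,320:440],(480,400),interpolation=2)
        for th,col in((1.52,(0,0,255)),(1.4,(0,255,0))):
            P=[w(a*np.cos(th),-.165+b,.0975+a*np.sin(th)) for a,b in((.06,-.0475),(.06,.0475),(0,.0475),(0,-.0475))]
            P=np.array([(proj(p,x)-[320,100])*4 for x in P]);cv2.polylines(big,[np.int32(P)],True,col,1)
        cv2.imwrite('pics/f9.png',np.hstack([big,cv2.resize(im[100:200,320:400],(320,400),interpolation=2)]))
print(bot.get_obs()['eef_pos'],bot.get_obs()['contact_force'])
E
```

```text
side last 0.76 [0.513 0.536 0.   ]
side hammer 0.86 [0.787 0.117 0.   ]
side tin 0.56 [ 0.756 -0.246 -0.   ]
side block 0.84 [0.491 0.283 0.1  ]
scene last 0.69 [0.5   0.549 0.   ]
scene hammer 0.61 [0.793 0.116 0.   ]
scene tin 0.7 [ 0.76  -0.258  0.   ]
scene block 0.75 [0.481 0.292 0.1  ]
[ 0.65018635 -0.13993954  0.2322593 ] [0.34629386 0.29307821 0.83160178]
```

View pics/f9.png

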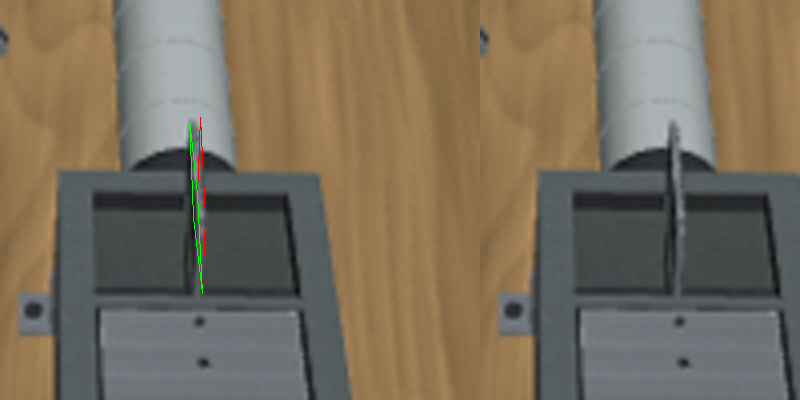

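View pics/side9.png

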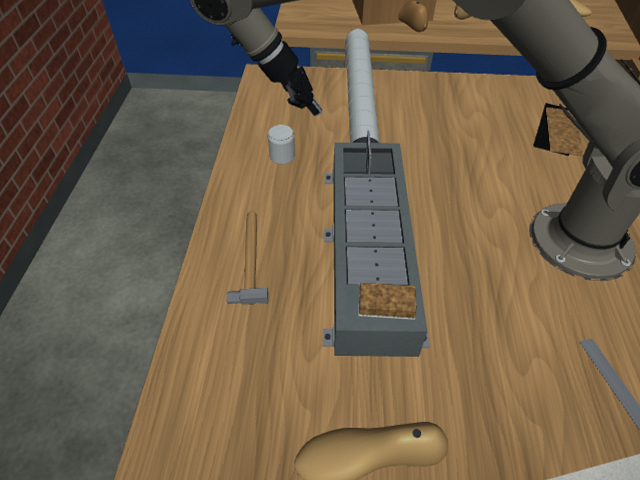

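View pics/scene9.png

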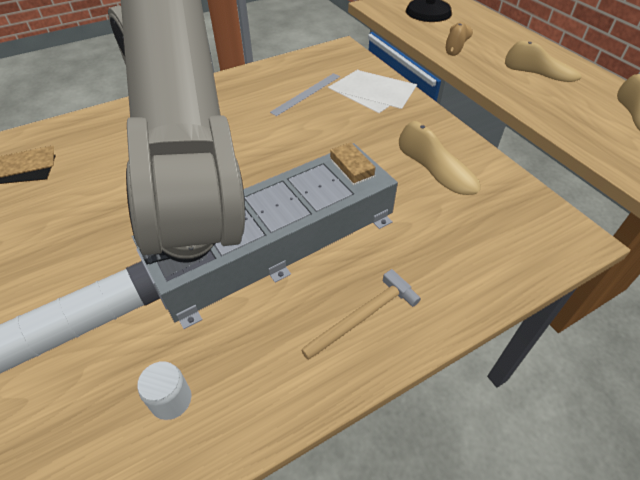

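```bash
python3 - <<'E'
import cv2,numpy as np
a=cv2.imread('pics/side9.png')[125:185,335:405];w=cv2.imread('pics/wrist9.png')
cv2.imwrite('pics/g9.png',np.hstack([cv2.resize(a,(350,300),interpolation=0),cv2.resize(w,(400,300))]))
E
```

```text
(no output)
```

View pics/g9.png

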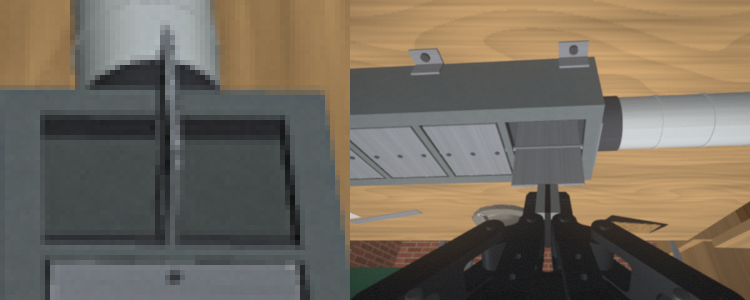

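```bash
python3 - <<'E'
from h import *
im=cv2.imread('pics/side9.png').astype(float).mean(2)
p=bot.read_camera('side');v=[.5164,.0242,.0303];c,s=np.cos(v[2]),np.sin(v[2])
def w(x,y,z): return [v[0]+c*x-s*y,v[1]+s*x+c*y,z]
for th in(1.35,1.45,1.52,1.57):
    print(th,[np.round(proj(p,w(a*np.cos(th),-.1175,.0975+a*np.sin(th))),1) for a in(.06,.03,0)])
for r in range(132,176,3): print(r,im[r,362:376].astype(int))
E
```

```text
1.35 [array([367.1, 154.5]), array([368.9, 164.1]), array([370.6, 173.4])]
1.45 [array([369.7, 154.2]), array([370.1, 164. ]), array([370.6, 173.4])]
1.52 [array([371.4, 154.1]), array([371. , 163.9]), array([370.6, 173.4])]
1.57 [array([372.7, 154.1]), array([371.6, 163.9]), array([370.6, 173.4])]
132 [174 177 174 175 180 113 112 127 167 174 172 167 160 154]
135 [175 179 178 182 153  81 107 119 168 177 173 170 164 154]
138 [ 45  49  49  48  47  33 116 114  60  42  61 112 145 152]
141 [ 48  50  50  51  49  28 109 139  74  49  51  50  47  45]
144 [ 92  91  93  95  72  38 112 126  83  88  93  92  93  92]
147 [ 82  81  85  84  63  40  67 113 101  88  88  90  90  90]
150 [ 41  41  41  31  63  47  34 107 111  55  40  42  41  41]
153 [ 77  77  76  76  70  46  28 114 139  87  67  70  68  69]
156 [ 71  72  73  74  67  45  32  86 106  80  72  74  72  72]
159 [73 72 72 75 51 45 29 89 92 75 73 71 71 71]
162 [73 72 74 75 42 54 42 85 91 75 72 73 73 72]
165 [75 75 73 66 43 61 46 87 88 73 73 73 70 71]
168 [71 69 72 74 45 52 60 90 73 70 71 73 72 74]
171 [68 67 69 68 44 46 68 94 72 66 65 68 67 67]
174 [89 88 86 87 85 83 90 94 87 86 87 86 86 86]
```

```bash
python3 -c "
from h import *
print(bot.hand_in())"
```

```text
the job is handed in; nothing more can be done
None
```

Flap 1, the first flap I pressed, was the unlocked one. It now stands upright and the job is handed in. The arm was clear of everything from about 16.7 s.

- **Finding it:** I pressed flap 1 near its robot-side end, and it rocked at about 1–3 N. I did not press the other three flaps, since the loose one had been found.
- **Opening it:** I pressed the robot-side end down until the flap stood at roughly 40°. I then moved to the far side and pushed the raised end on from behind with tilted fingertips, at about 3 N. At the end the fingers stopped advancing while the force rose to 8.4 N, so the flap is against its stop.
- **What went wrong:** my first push from the far side, with the tool vertical, jammed on the flap's edge. It read about 17 N before I backed off and tilted the tool. That was the highest force reading of the job.
- **Last checks:**
  - The side camera puts the flap's edge in line with the model at 1.52 rad, and it stayed there after I withdrew.
  - The other three flaps still look shut.
  - The bystanders' last measured positions differ from the first by up to about 16 mm. The two cameras disagree with each other by as much, and the pictures show nothing moved.

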